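# Wedge the kitchen mortar tight in its cradle

## Task

Lock the mortar in its cradle: take the wooden wedge out of its rest block, stand it tip down in the cradle's slot and let go of it. Then tap it down with the wooden pestle until it is fully home against the slot's floor, holding the sprung bracket back, and stand the pestle upright on the counter again. Drive the wedge with the pestle only, not with the fingers, and leave the lunchbox, the jars and the muffin cup alone.

Things in the scene. Friction and masses are not known exactly. Their poses are not given: they have to be found in the camera images.
- wedge_center (a point): loose dark wooden wedge, symmetric, 90 mm tall, tip down, about 40 g; 30 mm wide along its x (parallel faces: grip here); along its y 23 mm thick at the top, 5 mm at the tip. Point: its centre, 45 mm above the tip; z points from tip to top. It starts standing 35 mm deep in the rest block, tip 10 mm above the counter, upper 55 mm free. A half turn about z makes no difference.
- rest_center (a point): fixed rest block of medium-brown wood, 60 x 60 x 45 mm, with a V pocket in which the wedge waits; the point is its centre, 22.5 mm above the counter
- slot_floor (a point): centre of the floor of the cradle's slot, 18 mm above the counter, axes as the cradle's. The slot takes the wedge upright with the wedge's x along the slot's x, either way round. Fully home, the wedge's tip stands on this floor: its centre is 45 mm and its top 90 mm above this point
- slot_mouth (a point): centre of the slot's mouth with the bracket at rest, 68 mm above the counter, 50 mm above the slot's floor. The mouth is 35 mm long along x and 11 mm wide along y. On the -y side a wooden end block leans back 5 mm over the depth; on the +y side is the steel bracket, upright at rest; at both x ends 9 mm wooden cheeks as high as the mouth
- bracket (a joint): sprung steel plate, 32 mm wide, 50 mm tall, pivoting at its foot; driving the wedge swings its top towards the mortar. 0 rad at rest, about 0.08 with the wedge home, limit 0.11. Let go in the mouth, the wedge sinks about 30 mm and jams, top about 128 mm above the counter; the last 20 mm must be driven with about 5 N, rising to 10 to 17 N. Friction holds it where it is left
- pestle_center (a point): loose pale wooden pestle, standing upright on its flat foot, 140 mm tall, about 0.25 kg: round foot 44 mm across and 45 mm high, narrowing up to a straight handle 28 mm across from 65 mm above the foot to the top. The point is its centre, 70 mm above the foot; z points up the handle
- lunchbox: blue plastic lunchbox with a flap lid, 138 x 198 x 67 mm, origin at the centre of its underside; leave it alone
- jar_low: lower of two stacked glass snack jars, 74 mm across and 75 mm tall, origin at the centre of its underside; leave it alone
- jar_top: upper snack jar, same size, standing on the lower one; leave it alone
- muffin_cup: small red silicone muffin cup, 70 mm across, 35 mm tall, origin at the centre of its underside; leave it alone
- cradle: fixed pale wooden cradle, 130 mm wide along its x; its 18 mm thick base reaches from 68 mm behind (-y) to 158 mm ahead (+y) of the slot. A grey stone mortar 115 mm across stands in it, centred 75 mm along +y, rim 84 mm above the counter. Origin: on the counter, under the centre of the slot
Not all that is in view belongs to the job. Of the things that look like the part that bears wedge_center, the middle-sized one is meant.

How it is judged:
On the way, in this order (a step that is already met when the one before it is completed fails the run):
1. the wedge stands upright in the slot, started but not driven, and let go (centre 53 to 75 mm above the slot's floor) (z of wedge_center in the frame of slot_floor between 0.053 and 0.075 m and horizontal distance between wedge_center and slot_floor below 0.012 m and angle between wedge_center's own z axis and vertical below 0.2 rad and contact force between the fingers and wedge below 0.1 N), for 0.1 s.
2. the pestle has tapped the wedge home (its centre at most 47.5 mm above the slot's floor, under the pestle) (z of wedge_center in the frame of slot_floor below 0.0475 m and contact force between pestle and wedge above 0.5 N).
At the end, for the whole second after the job is handed in: The wedge stands fully home in the slot (centre at most 47.5 mm above the slot's floor and within 8 mm of its centre line, upright within 0.1 rad), the bracket is held back by more than 0.06 rad, and the pestle stands upright (within 0.1 rad) on the counter (z of wedge_center in the frame of slot_floor below 0.0475 m and horizontal distance between wedge_center and slot_floor below 0.008 m and angle between each of wedge_center, pestle_center's own z axis and vertical below 0.1 rad and value of joint bracket above 0.06 rad and height (world z) of pestle_center between 0.065 and 0.075 m); the robot touches nothing.
It fails at once if the fingers drive the wedge in the slot (they press on it while its centre is less than 53 mm above the slot's floor) (contact force between the fingers and wedge above 1 N and horizontal distance between wedge_center and slot_floor below 0.03 m and z of wedge_center in the frame of slot_floor below 0.053 m).
It fails at once if the lunchbox, a jar or the muffin cup is moved more than 30 mm (distance of any of lunchbox, jar_low, jar_top, muffin_cup from where it was at the start of the episode above 0.03 m).
It also fails if it takes over 56 s, if anything falls off the work surface, if the arm or the gripper's body presses on something with over 40 N, if the wrist force passes 120 N, or if a joint passes its speed limit or range.

## Robot

A 6-joint arm with a two-finger parallel gripper is mounted at the origin on the work surface. World frame = base frame: x ahead of the robot, y to its left, z up, the work surface at z = 0. Lengths are in m, angles in rad, forces in N, time in s.
With the tool pointing down it reaches from about 0.275 to 0.875 m from the base axis. Payload 12.5 kg.
Tool frame: the origin (TCP) lies on the centre line of the jaws, within the pads' length; the fingertips stand r.finger_overhang ahead of it and the grasp point (between the pads) lies 3 mm ahead of it (r.finger_overhang is the distance from the TCP to the fingertips, in m); z points along the fingers, y is the direction in which the jaws open and shut (so a half turn about z gives the same grasp; the last joint's range is limited). The gripper opens to 85 mm and grips with 20 to 120 N. Pads are 22 mm wide; open, the fingers measure 114 mm over their backs; the gripper's body (76 mm by 85 mm) begins 54 mm behind the grasp point. The pads swing forward as they close: fully open they stand 13 mm farther back than shut.
Start: joints at [1.04, 0.351, 1.652, -0, 1.139, -0.085], TCP at [0.237, 0.496, 0.231] pointing down, gripper open.
Joint ranges: [-2.75, 2.75], [-0.79, 2.1], [0.01, 2.65], [-1.57, 4.71], [0.07, 3.14], [-2.87, 2.87]. Speed limits (rad/s): [2.22, 2.22, 2.79, 3.14, 3.14, 3.14].

## Interface

Orientations are given as a unit quaternion [x, y, z, w].
In Python, from cell import r, optics gives the robot as it stands. The module is installed in compiled form; this text tells all that it offers. Calls block until the motion is done:
- r.move_to(position, orientation): joint-space move of the TCP to a pose.
- r.move_linear(position, rot=None, vel=0.15): straight line of the TCP; rot=None keeps the orientation; vel is the mean speed in m/s.
- r.set_joints(angles): joint-space move.
- r.set_gripper(opening, squeeze=None): opening from 0.0 (shut) to 1.0 (fully open); squeeze is the grip in N (None keeps the last); returns when the fingers have stopped.
- r.sleep(seconds).
- r.inverse_kinematics(position, orientation): joint angles nearest the present ones, or None.
- optics.get_image(name): name is "scene" or "top" or "wrist"; returns a dict with "pixels" (384x512x3 uint8, red, green, blue), "depth" (384x512 float32, m along the optical axis (not along the pixel's ray), 0 where there is no reading), "fx", "fy", "cx", "cy" (pixels), "D" ([k1, k2, p1, p2, k3] as OpenCV has them; the pictures are not rectified), "camera_from_world" (4x4, takes a point from world to camera coordinates); the wrist camera has in their place "mount" (4x4, takes a point from camera to tool coordinates, whose origin is the TCP and whose axes are the flange's). Camera axes: x right, y down, z forward; pixel columns grow to the right and rows downward; lengths in m; the calibration is good to about 2 mm. A picture is of the moment at which its call begins: read the wrist's pose just before it.
A pose or a line that the arm cannot do raises r.PlanningError and nothing moves.
- r.hand_in(): hands the job in, once; it reports no verdict.
Readings, each from a call of its own:
- r.current_t(): time.
- r.current_q(): joint angles.
- r.current_qvel(): joint speeds.
- r.current_effort(): joint torques, N m.
- r.current_tool_pos(): TCP position.
- r.current_ee_rot(): TCP orientation.
- r.current_contact_force(): force on the tool from outside, world axes, zero at the start.
- r.current_torque(): the same for the moment, N m.
- r.current_opening(): opening from 0.0 (shut) to 1.0 (fully open).
Only numpy, scipy, OpenCV 4.12 (cv2) and the standard library are available. Lean on these libraries where they do the work, as an engineer would, in place of code of your own. Each camera call takes 0.05 s, during which the arm holds its last target. There are 200 camera calls.

## Working session

There is one attempt and no reset: what is moved stays moved. The work goes in short steps, each a Python script; the robot and the scene stay as the last script left them, time stands still between calls to the robot, and variables do not carry over. Pictures are saved under pics/ and viewed, about 8 in all and at most 12, crops included, and the job is handed in when it is done.

```bash
mkdir -p pics; cat > h.py <<'E'
import numpy as np, cv2
from cell import r, optics
def world(im, uv, T=None, z=None):
    """uv Nx2 -> world points, using depth (or plane z)"""
    K=np.array([[im['fx'],0,im['cx']],[0,im['fy'],im['cy']],[0,0,1]])
    uv=np.atleast_2d(np.array(uv,float))
    n=cv2.undistortPoints(uv[:,None,:],K,np.array(im['D']))[:,0]
    W=np.linalg.inv(im['camera_from_world']) if T is None else T
    ray=np.c_[n,np.ones(len(n))]
    if z is None:
        d=im['depth'][uv[:,1].round().astype(int),uv[:,0].round().astype(int)]
    else:
        d=(z-W[2,3])/(ray@W[2,:3])
    return (ray*d[:,None])@W[:3,:3].T+W[:3,3]
def cloud(im,T=None):
    v,u=np.mgrid[0:384,0:512]
    P=world(im,np.c_[u.ravel(),v.ravel()],T).reshape(384,512,3)
    P[im['depth']==0]=np.nan
    return P
def save(im,name,crop=None,f=1.5):
    p=im['pixels'][...,::-1]
    if crop: p=p[crop[1]:crop[3],crop[0]:crop[2]]
    cv2.imwrite('pics/'+name+'.png',cv2.resize(p,None,fx=f,fy=f,interpolation=cv2.INTER_CUBIC))
E
python3 - <<'E'
from h import *
import pickle
a=optics.get_image('scene');b=optics.get_image('top')
pickle.dump((a,b),open('im.pkl','wb'))
save(a,'scene1');save(b,'top1')
print(r.finger_overhang,r.current_t(),r.current_ee_rot())
E
```

```text
0.022 0.1 [ 2.21059931e-01  9.75260099e-01 -4.73484552e-04 -1.49118505e-04]
```

View pics/scene1.png

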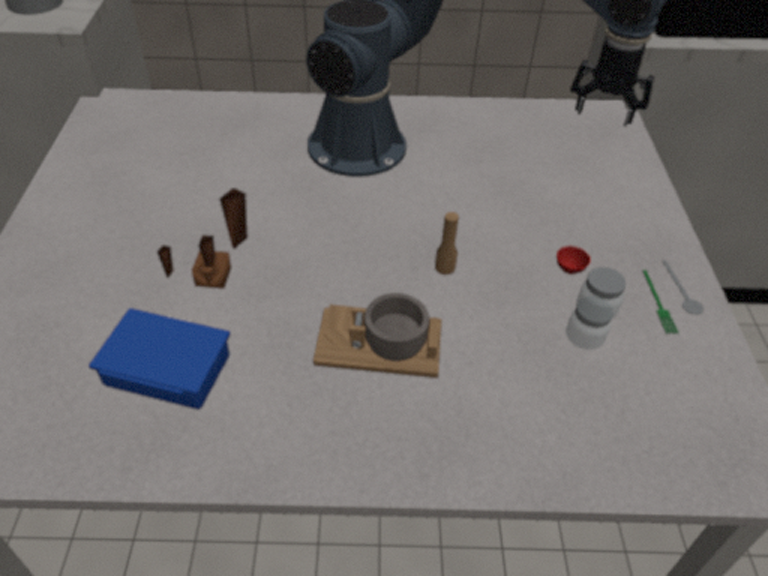

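View pics/top1.png

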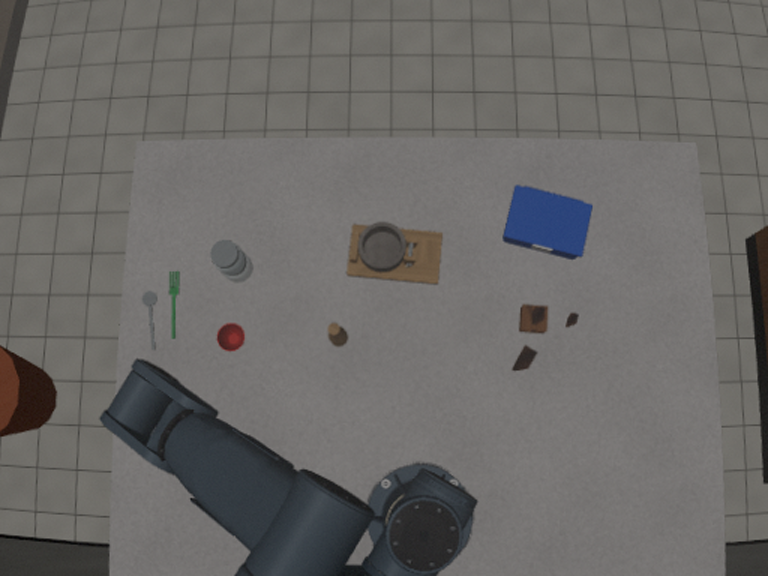

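The scene view (1.5x) shows three dark wedges: a small one at (165,262), one standing in the brown block at (207,255), and a large one at (235,217). The middle-sized one stands in the rest block, so it's the one meant. The cradle is at (378,340) with its slot left of the mortar. The pestle is at (447,245). Next I measure the points and check from close by with the wrist camera.

```bash
python3 - <<'E'
from h import *
import pickle
a,b=pickle.load(open('im.pkl','rb'))
P=cloud(b)
def reg(name,u0,v0,u1,v1,zlo,zhi):
    u0,v0,u1,v1=[int(x/1.5) for x in (u0,v0,u1,v1)]
    Q=P[v0:v1,u0:u1].reshape(-1,3);Q=Q[(Q[:,2]>zlo)&(Q[:,2]<zhi)]
    if len(Q)<3: print(name,len(Q));return
    rect=cv2.minAreaRect(Q[:,:2].astype(np.float32))
    print(name,len(Q),np.median(Q,0).round(4),np.round(rect[0],4),np.round(rect[1],4),round(rect[2],1))
reg('base',335,210,455,295,.008,.03)
reg('cradleall',335,210,455,295,.008,.12)
reg('blocks',400,225,425,280,.05,.09)
reg('mortar',335,210,410,295,.075,.1)
reg('rest',510,295,555,345,.03,.055)
reg('wedge',510,290,560,345,.075,.13)
reg('small',560,305,585,335,.01,.1)
reg('large',505,340,545,378,.01,.2)
reg('pestletop',315,310,355,355,.12,.16)
reg('pestle',315,310,355,355,.01,.16)
reg('lunch',490,180,600,265,.04,.09)
# wrist look above wedge, jaw oriented as now
print(r.inverse_kinematics([0.42,-0.2,0.32],[1,0,0,0]))
print(optics.get_image('wrist')['mount'].round(3))
E
```

```text
base 906 [0.5931 0.0274 0.0176] [0.64   0.0639] [0.2116 0.2944] 0.1
cradleall 2201 [0.6225 0.064  0.0369] [0.64   0.0639] [0.2116 0.2944] 0.1
blocks 242 [0.6256 0.0208 0.0683] [0.6345 0.0207] [0.0778 0.0575] 0.1
mortar 306 [0.6324 0.0917 0.0833] [0.6329 0.0917] [0.1126 0.114 ] 24.7
rest 198 [ 0.4614 -0.2645  0.0448] [ 0.4675 -0.2728] [0.0589 0.0576] 85.6
wedge 66 [ 0.4668 -0.2743  0.0986] [ 0.4678 -0.2755] [0.0232 0.03  ] 82.8
small 55 [ 0.4617 -0.3606  0.066 ] [ 0.4597 -0.3753] [0.0462 0.0247] 72.0
large 165 [ 0.3599 -0.2342  0.127 ] [ 0.3616 -0.2554] [0.0827 0.0488] 80.5
pestletop 61 [0.4218 0.1959 0.1402] [0.4222 0.1963] [0.0268 0.0246] 89.5
pestle 161 [0.4164 0.1925 0.0697] [0.4394 0.2046] [0.0681 0.0931] 69.5
lunch 2025 [ 0.7009 -0.3099  0.0668] [ 0.7037 -0.3138] [0.1992 0.1511] 75.0
[-5.44545985e-01  1.07844446e-01  1.73725745e+00 -4.44089210e-16
  1.29649076e+00  1.02625034e+00]
[[ 0.001 -0.96  -0.28   0.071]
 [ 1.     0.001  0.001  0.   ]
 [-0.    -0.28   0.96  -0.142]
 [ 0.     0.     0.     1.   ]]
```

```bash
cat >> h.py <<'E'
from scipy.spatial.transform import Rotation as R
def quat(yaw):  # tool down, tool y along world direction yaw (0 = +x)
    return (R.from_euler('z',yaw)*R.from_matrix(np.array([[0,1,0],[1,0,0],[0,0,-1.]]))).as_quat()
def wrist():
    T=np.eye(4);T[:3,:3]=R.from_quat(r.current_ee_rot()).as_matrix();T[:3,3]=r.current_tool_pos()
    im=optics.get_image('wrist');return im,T@np.array(im['mount'])
E
python3 - <<'E'
from h import *
import pickle
for name,p in (('slot',[0.634,-0.0,0.28]),('wedge',[0.467,-0.275,0.27])):
    r.move_to(p,quat(0)); r.sleep(.3)
    im,T=wrist(); pickle.dump((im,T),open(name+'.pkl','wb')); save(im,name); print(name,r.current_t(),r.current_tool_pos())
E
```

```text
slot 2.775 [6.33984141e-01 2.09247757e-04 2.80006189e-01]
wedge 4.35 [ 0.46727828 -0.27467349  0.26995883]
```

View pics/slot.png

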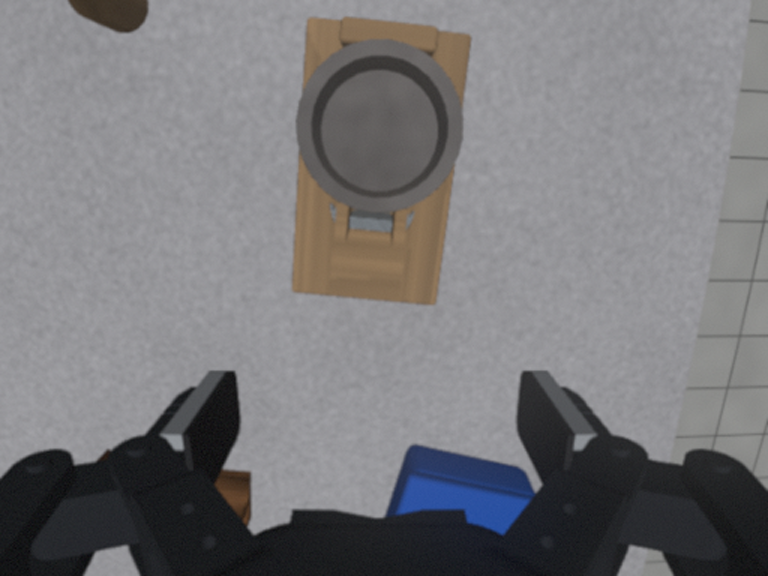

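View pics/wedge.png

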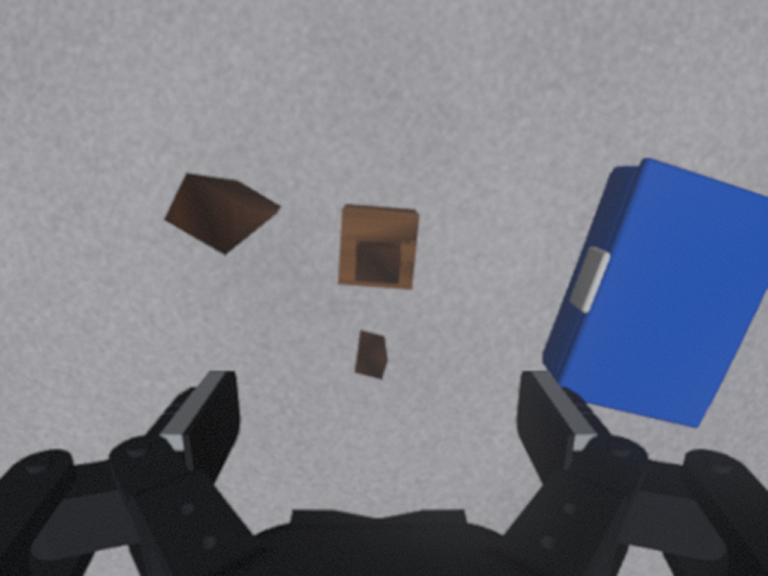

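Slot view (1.5x): the slot sits between the cheeks at about (372,222), and the cradle is turned roughly 5°. Wedge view: the wedge stands in the rest block at (378,262), with the small decoy at (372,355) and the large one at (222,212). I'll make enlarged crops for exact corners.

```bash
python3 - <<'E'
from h import *
import pickle
out=[]
for name,c in (('slot',(190,110,310,210)),('wedge',(205,125,295,200))):
    im,T=pickle.load(open(name+'.pkl','rb'))
    p=im['pixels'][c[1]:c[3],c[0]:c[2],::-1]
    p=cv2.convertScaleAbs(p,alpha=1.6)
    f=480/(c[3]-c[1]); out.append(cv2.resize(p,None,fx=f,fy=f,interpolation=cv2.INTER_CUBIC)[:, :400] if 0 else cv2.resize(p,(400*1,int(400*(c[3]-c[1])/(c[2]-c[0]))),interpolation=cv2.INTER_CUBIC))
h=max(o.shape[0] for o in out)
out=[cv2.copyMakeBorder(o,0,h-o.shape[0],0,0,cv2.BORDER_CONSTANT) for o in out]
cv2.imwrite('pics/crops.png',np.hstack(out)); print([o.shape for o in out])
im,T=pickle.load(open('wedge.pkl','rb'));P=cloud(im,T)
def rr(P,u0,v0,u1,v1,lo,hi,n):
    Q=P[v0:v1,u0:u1].reshape(-1,3);Q=Q[(Q[:,2]>lo)&(Q[:,2]<hi)]
    x=cv2.minAreaRect(Q[:,:2].astype(np.float32));print(n,len(Q),np.median(Q,0).round(4),Q.mean(0).round(4),np.round(x[0],4),np.round(x[1],4),round(x[2],1))
rr(P,215,125,290,200,.094,.106,'wedgetop')
rr(P,215,125,290,200,.042,.048,'resttop')
im,T=pickle.load(open('slot.pkl','rb'));P=cloud(im,T)
rr(P,190,130,300,210,.064,.072,'mouth parts')
rr(P,190,5,330,210,.012,.024,'base')
rr(P,190,5,330,150,.08,.09,'mortar rim')
Q=P[:, :];
for v in range(126,176,2): print(v,' '.join('%3.0f'%(1000*P[v,u,2]) for u in range(216,282,3)))
E
```

```text
[(333, 400, 3), (333, 400, 3)]
wedgetop 651 [ 0.4672 -0.2752  0.0992] [ 0.4673 -0.2751  0.0992] [ 0.4672 -0.2751] [0.0233 0.0299] 85.3
resttop 1732 [ 0.4671 -0.2654  0.0444] [ 0.4672 -0.2701  0.0444] [ 0.4672 -0.2756] [0.0596 0.0601] 85.7
mouth parts 2316 [ 0.6257 -0.0056  0.0673] [ 0.6259 -0.0039  0.0673] [0.6269 0.0048] [0.0797 0.0549] 84.2
base 5275 [0.6243 0.0174 0.0173] [0.6305 0.0405 0.0173] [0.6326 0.0597] [0.225  0.1311] 84.4
mortar rim 3568 [0.6357 0.0947 0.0832] [0.6356 0.0918 0.0832] [0.6355 0.0891] [0.1136 0.114 ] 2.5
126  83  83  83  85  83  82  69  58  42  38  37  38  37  36  38  38  42  52  69  82  82  83
128  17  83  83  83  84  83  83  76  64  57  50  43  46  45  48  57  64  73  83  84  85  84
130  18  83  85  84  84  83  83  84  83  78  71  66  68  69  70  77  81  83  84  83  84  83
132  17  18  83  84  84  83  84  83  84  83  83  82  82  83  83  83  83  82  83  83  83  82
134  17  18  16  83  84  84  84  83  82  83  84  82  83  84  84  84  83  82  84  84  86  83
136  18  30  19  68  68  83  83  83  83  84  84  83  84  84  84  82  84  84  83  84  82  18
138  18  17 
[... 1035 characters left out ...]
  56  53  52  52  51  49  49  66  66  66  17  17  18  17
162  18  19  67  66  66  67  67  65  66  62  61  61  58  59  56  68  68  68  18 nan  17  18
164  17  17  67  67  68  67  67  66  67  68  67  68  68  66  66  68  68  67  17  17  18  18
166  18  17  68  68  68  67  67  67  67  68 nan  68  66  68  67  67  67  68  16  18  18  17
168  18  18  69  68  68  67  68  67  67  68  67  68  67  67  68  67  66  67  17  17  18  19
170  18  18  67  68  67  67  68  67  68  68  68  68  68  67  68  68  66  67  17  17  18  18
172  18  18  67  68  69  67  67  67  67  65  67  67  67  68  68  66  68  67  16  17  19  17
174  18  18  67  67  68  69  68  66  67  67  67  68  67  67  68  67  67  68  18  17  18  16
```

View pics/crops.png

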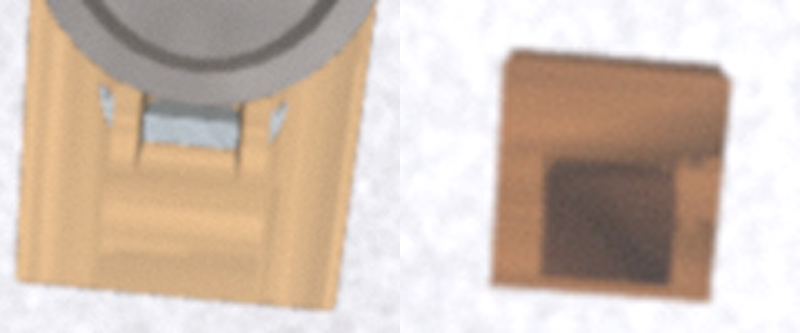

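The right crop confirms the middle wedge: its top measures 30 x 23 mm at 99 mm height, in a 60 mm block. In the left crop the steel bracket top is at (190,130), with the mouth just below it between the cheeks. I'll compute the mouth from its edges and compare it with the base and mortar estimates.

```bash
python3 - <<'E'
from h import *
import pickle
im,T=pickle.load(open('slot.pkl','rb'));P=cloud(im,T)
yaw=np.radians(-5.7); Rz=R.from_euler('z',yaw).as_matrix()
c=np.array([.6281,.0147,0])
L=(P-c)@Rz   # cradle frame
M=(P[...,2]>.0635)&(P[...,2]<.073)
for x0 in np.arange(-12,13,4)/1000.:
    y=np.sort(1e3*L[M&(abs(L[...,0]-x0)<.002)&(abs(L[...,1])<.03)][:,1])
    g=np.diff(y);i=g.argmax();print('x',x0,'gap',y[i].round(1),y[i+1].round(1),'top',y[-1].round(1))
for y0 in np.arange(-4,4,2)/1000.:
    x=np.sort(1e3*L[M&(abs(L[...,1]-y0)<.0015)&(abs(L[...,0])<.04)][:,0])
    g=np.diff(x);i=g.argmax();print('y',y0,'gap',x[i].round(1),x[i+1].round(1),x[0].round(1),x[-1].round(1))
a=optics.get_image('top');Q=cloud(a)[200:240,205:240].reshape(-1,3)
Q=Q[(Q[:,2]>.132)&(Q[:,2]<.15)];print('pestle',Q.mean(0),cv2.minEnclosingCircle(Q[:,:2].astype(np.float32)))
E
```

```text
x -0.012 gap 10.6 29.4 top 29.7
x -0.008 gap 11.0 28.9 top 29.4
x -0.004 gap 10.8 28.4 top 28.8
x 0.0 gap 10.8 28.3 top 28.6
x 0.004 gap 10.9 28.6 top 29.0
x 0.008 gap 10.9 29.0 top 29.4
x 0.012 gap 10.8 29.6 top 29.9
y -0.004 gap -17.8 17.4 -26.7 25.5
y -0.002 gap -18.0 17.2 -25.9 26.3
y 0.0 gap -18.1 18.0 -26.1 26.1
y 0.002 gap 15.5 17.8 -26.2 26.0
pestle [0.42327365 0.19706027 0.13982227] ((0.42284345626831055, 0.19649869203567505), 0.013871739618480206)
```

```bash
python3 - <<'E'
from h import *
import pickle
im,T=pickle.load(open('slot.pkl','rb'));P=cloud(im,T)
Rz=R.from_euler('z',np.radians(-5.7)).as_matrix()
L=(P-np.array([.6281,.0147,0]))@Rz
M=(P[...,2]>.0645)&(P[...,2]<.073)
for x0 in np.arange(-12,13,4)/1000.:
    y=np.sort(1e3*L[M&(abs(L[...,0]-x0)<.002)&(abs(L[...,1])<.015)][:,1])
    g=np.diff(y);i=g.argmax();print('x',x0,'gap',y[i].round(1),y[i+1].round(1),'top',y[-1].round(1))
sel=(abs(L[...,0])<.002)&(abs(L[...,1])<.015)&(P[...,2]<.2)
print((1e3*L[sel][:,[1,2]]).round(0)[::3].tolist())
# IK for both yaw branches
for p,y in (([.467,-.275,.2],-4.6),([.628,.0147,.25],-5.7),([.4228,.1965,.2],-5.7),([.4228,.1965,.2],84.3)):
    for k in (0,180): 
        q=r.inverse_kinematics(p,quat(np.radians(y+k))); print(y+k,None if q is None else np.round(q,2))
E
```

```text
x -0.012 gap -8.8 2.4 top 10.6
x -0.008 gap -8.5 1.6 top 11.0
x -0.004 gap -8.9 2.1 top 10.8
x 0.0 gap -8.9 2.5 top 10.8
x 0.004 gap -8.8 1.9 top 10.9
x 0.008 gap -8.6 2.0 top 10.3
x 0.012 gap -9.1 2.5 top 10.8
[[11.0, 34.0], [11.0, 43.0], [11.0, 53.0], [11.0, 63.0], [10.0, 67.0], [9.0, 67.0], [8.0, 67.0], [8.0, 67.0], [7.0, 68.0], [6.0, 69.0], [5.0, 68.0], [5.0, 68.0], [4.0, 69.0], [3.0, 67.0], [-5.0, 26.0], [-6.0, 30.0], [-6.0, 37.0], [-6.0, 41.0], [-7.0, 45.0], [-7.0, 50.0], [-7.0, 47.0], [-8.0, 52.0], [-8.0, 59.0], [-9.0, 62.0], [-9.0, 61.0], [-9.0, 66.0], [-10.0, 68.0], [-11.0, 68.0], [-12.0, 68.0], [-13.0, 68.0], [-15.0, 67.0]]
-4.6 [-0.62  0.37  1.71 -0.    1.07 -0.54]
175.4 [-0.62  0.37  1.71 -0.    1.07  2.6 ]
-5.7 [-0.05  0.48  1.41 -0.    1.25  0.05]
174.3 None
-5.7 [ 0.34  0.24  1.89 -0.    1.01  0.43]
174.3 [ 0.34  0.24  1.89 -0.    1.01 -2.71]
84.3 [ 0.34  0.24  1.89 -0.    1.01 -1.14]
264.3 [ 0.34  0.24  1.89 -0.    1.01  2.01]
```

Near view: the mouth spans y = -9 to +2.2 mm in my cradle frame (11 mm wide, as specified) and is centred in x. I'll aim at y = -3 mm. Now the wedge grasp.

```bash
python3 - <<'E'
from h import *
import pickle
q=quat(np.radians(-4.6)); x,y=.4672,-.2751
r.set_gripper(.65,40)
r.move_to([x,y,.16],q); r.move_linear([x,y,.084],vel=.1)
print(r.current_contact_force()); r.set_gripper(0,40); r.sleep(.2)
print('open',r.current_opening()*85,r.current_contact_force(),r.current_tool_pos())
r.move_linear([x,y,.20],vel=.12)
r.move_to([.6278,.0117,.22],quat(np.radians(-5.7))); r.sleep(.3)
im,T=wrist(); pickle.dump((im,T),open('held.pkl','wb')); save(im,'held')
P=cloud(im); tp=r.current_tool_pos();print(tp,r.current_opening()*85,r.current_t())
P=cloud(im,np.array(im['mount'])) # tool frame
S=P[(abs(P[...,0])<.02)&(abs(P[...,1])<.014)&(P[...,2]>-.03)&(P[...,2]<.0)]
for z in np.arange(-30,0,4)/1000.:
    s=S[(S[:,2]>=z)&(S[:,2]<z+.004)]
    if len(s)>10: print(z,len(s),s.mean(0).round(4),s.min(0).round(4),s.max(0).round(4))
E
```

```text
[-0.04971532  0.50908529  0.15286308]
open 28.956892264837915 [-0.47029161  0.52818325  5.56406777] [ 0.46753723 -0.27534464  0.08467526]Traceback (most recent call last):
  File "<stdin>", line 11, in <module>
  File "h.py", line 17, in cloud
    P=world(im,np.c_[u.ravel(),v.ravel()],T).reshape(384,512,3)
      ~~~~~^^^^^^^^^^^^^^^^^^^^^^^^^^^^^^^^^
  File "h.py", line 8, in world
    W=np.linalg.inv(im['camera_from_world']) if T is None else T
                    ~~^^^^^^^^^^^^^^^^^^^^^
KeyError: 'camera_from_world'
```

View pics/held.png

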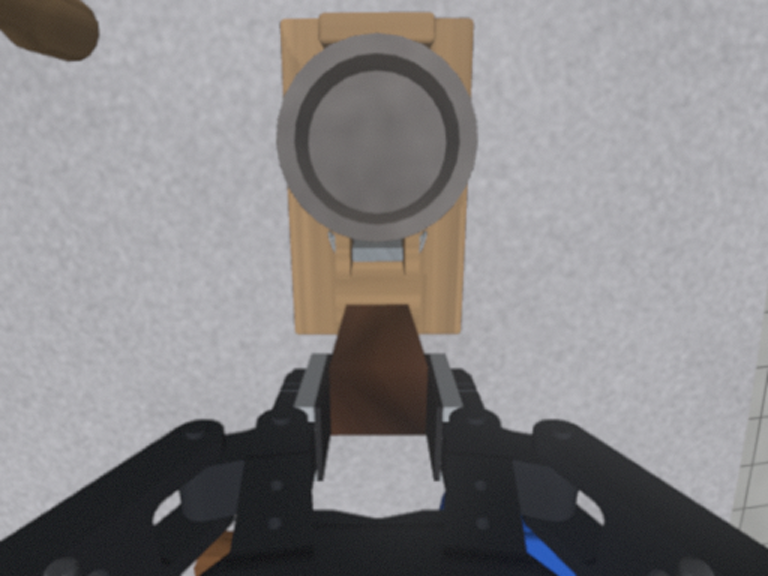

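The wedge is held squarely at (378,370), and the slot at (378,250) lies straight ahead with the cradle parallel to the jaws. Next I check the held wedge's tip and top in the tool frame against the mouth.

```bash
python3 - <<'E'
from h import *
import pickle
im,T=pickle.load(open('held.pkl','rb'))
P=cloud(im,np.array(im['mount']))
S=P[(abs(P[...,0])<.025)&(abs(P[...,1])<.013)&(P[...,2]>-.03)&(P[...,2]<.085)]
for z in np.arange(-30,85,8)/1000.:
    s=S[(S[:,2]>=z)&(S[:,2]<z+.008)]
    if len(s)>5: print(z.round(3),len(s),s.mean(0).round(4),s.min(0).round(4),s.max(0).round(4))
L=(cloud(im,T)-np.array([.6281,.0147,0]))@R.from_euler('z',np.radians(-5.7)).as_matrix()
M=(L[...,2]>.0645)&(L[...,2]<.073)
for x0 in (-8,0,8):
    y=np.sort(1e3*L[M&(abs(L[...,0]-x0/1e3)<.002)&(abs(L[...,1])<.015)][:,1]);i=np.diff(y).argmax();print(x0,y[i],y[i+1],y[-1])
for y0 in (-6,-4,-2,0):
    x=np.sort(1e3*L[M&(abs(L[...,1]-y0/1e3)<.0015)&(abs(L[...,0])<.03)][:,0]);i=np.diff(x).argmax();print(y0,x[i],x[i+1],x[0],x[-1])
print(r.current_tool_pos(),r.current_contact_force(),r.current_t())
E
```

```text
-0.022 2275 [ 0.0001 -0.0002 -0.0147] [-0.0122 -0.013  -0.0162] [ 0.0117  0.013  -0.014 ]
-0.014 707 [ 0.0051  0.0004 -0.012 ] [-0.0125 -0.013  -0.014 ] [ 0.0119  0.0129 -0.006 ]
-0.006 272 [ 0.0101  0.0001 -0.0022] [ 0.0093 -0.013  -0.006 ] [0.0109 0.0129 0.002 ]
0.002 243 [ 0.0094 -0.0001  0.0057] [ 0.0086 -0.0129  0.002 ] [0.0101 0.013  0.01  ]
0.01 215 [ 0.0086 -0.0003  0.0139] [ 0.008  -0.0129  0.01  ] [0.0093 0.0129 0.0179]
0.018 181 [0.0078 0.     0.0221] [ 0.0072 -0.0129  0.0181] [0.0084 0.0128 0.026 ]
0.026 152 [0.007  0.0002 0.0299] [ 0.0063 -0.0128  0.026 ] [0.0076 0.0128 0.034 ]
0.034 144 [ 0.0063 -0.0001  0.0378] [ 0.0056 -0.013   0.034 ] [0.0069 0.0128 0.042 ]
0.042 129 [ 0.0055 -0.0001  0.0459] [ 0.0048 -0.0129  0.042 ] [0.006  0.0127 0.05  ]
0.05 103 [0.0047 0.0002 0.0536] [ 0.0041 -0.0125  0.05  ] [0.0052 0.013  0.0579]
0.058 107 [ 0.004  -0.0002  0.0618] [ 0.0034 -0.0128  0.0581] [0.0045 0.013  0.066 ]
0.066 82 [0.0031 0.0004 0.0699] [ 0.0027 -0.0128  0.0661] [0.0037 0.0127 0.0739]
0.074 34 [ 0.0027 -0.0001  0.0751] [ 0.0022 -0.0129  0.074 ] [0.003  0.0129 0.0764]
-8 -7.7499051350074755 3.095990460379273 10.886009948186482
0 -7.806026145654276 3.272765200715074 11.144391088105424
8 -7.911534422969806 3.026984636504763 11.238484797508491
-6 -18.371044552710924 17.157148355888133 -26.15988880815121 25.83623142020355
-4 -18.346140202996377 18.049427330943875 -26.035764971389458 25.83623142020355
-2 -18.24479287162425 17.198624309803673 -26.035764971389458 25.647905009533673
0 -18.24479287162425 17.938651818932268 -25.91875106048517 25.72253084704316
[0.62774241 0.01115908 0.22004729] [-0.19787671  0.14155905 -1.51964898] 9.4917
```

```bash
python3 - <<'E'
from h import *
x,y=.6278,.0131
r.move_linear([x,y,.155],vel=.08); r.sleep(.2)
print(r.current_tool_pos(),r.current_contact_force())
ok=True
for z in np.arange(.150,.1185,-.005):
    r.move_linear([x,y,z],vel=.05); r.sleep(.1); f=r.current_contact_force(); print(round(z,3),f.round(2))
    if abs(f[2]+1.5)>5: ok=False;break
if ok:
    r.set_gripper(.6); r.sleep(.3)
    print(r.current_contact_force())
    r.move_linear([x,y,.235],vel=.12); r.sleep(.2)
    im,T=wrist(); save(im,'rel')
    L=(cloud(im,T)-np.array([.6281,.0147,0]))@R.from_euler('z',np.radians(-5.7)).as_matrix()
    s=L[(abs(L[...,0])<.02)&(abs(L[...,1])<.02)&(L[...,2]>.1)&(L[...,2]<.16)]
    zt=np.percentile(s[:,2],80);t=s[abs(s[:,2]-zt)<.004];print('top',zt,t.mean(0),t.min(0),t.max(0),len(t))
print(r.current_t())
E
```

```text
[0.62798294 0.01309907 0.15543989] [ 0.04341711  0.18127471 -0.95034618]
0.15 [ 0.06 -1.04 -0.52]
0.145 [ 0.52 -0.38 -0.79]
0.14 [-0.8  -0.16  0.11]
0.135 [ 0.45 -0.89 -1.4 ]
0.13 [ 0.42  0.35 -0.97]
0.125 [ 0.28  0.27 -0.25]
0.12 [ 0.02 -1.45 -1.68]
[-0.65199025 -1.05471656  0.43153296]
top 0.12713464309797398 [ 0.00027371 -0.00388608  0.12660892] [-0.01466758 -0.01620333  0.12316643] [0.01532987 0.00737259 0.12873749] 1005
15.1083
```

View pics/rel.png

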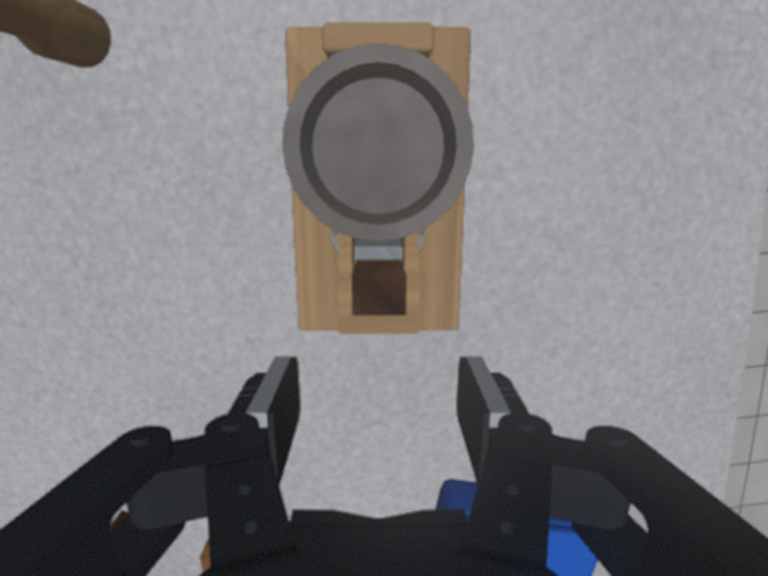

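The wedge is let go upright in the mouth at (380,288), its top 127 mm above the counter (128 expected jammed). Next is the pestle.

```bash
python3 - <<'E'
from h import *
q=quat(np.radians(-5.7)); px,py=.4228,.1965
r.set_gripper(.75,100)
r.move_to([px,py,.23],q); r.move_linear([px,py,.115],vel=.12); r.sleep(.1)
print('down',r.current_tool_pos(),r.current_contact_force().round(1))
r.set_gripper(0,100); r.sleep(.2)
g=r.current_tool_pos(); print('grip',g,r.current_opening()*85,r.current_contact_force().round(1))
r.move_linear([px,py,.30],vel=.15)
tx,ty=np.array([.6281,.0147])+R.from_euler('z',np.radians(-5.7)).as_matrix()[:2,1]*-.0025
r.move_to([tx,ty,.27],q); r.sleep(.2)
im,T=wrist(); save(im,'pest'); f0=r.current_contact_force(); print('f0',f0.round(1))
z=.250
while z>.205:
    r.move_linear([tx,ty,z],vel=.05); r.sleep(.05)
    f=r.current_contact_force()-f0; p=r.current_tool_pos()
    print(round(z,4),'foot',(p[2]-g[2]).round(4),f.round(1))
    if f[2]>28 : break
    z-=.003
print(r.current_t())
E
```

```text
down [0.42319006 0.19661128 0.11561215] [-0.4  0.1 -0.1]
grip [0.42337336 0.19666305 0.11558409] 24.78585787625213 [-0.1 -0.3  6. ]
f0 [ 0.5  0.5 -2.9]
0.25 foot 0.1345 [-0.1 -0.6  0.4]
0.247 foot 0.1314 [ 0.2 -0.6  0.5]
0.244 foot 0.1283 [ 0.5 -0.2  0. ]
0.241 foot 0.1257 [-1.1  0.2  2.7]
0.238 foot 0.1228 [-0.3  0.2  6.4]
0.235 foot 0.1199 [-0.5  0.4  7.6]
0.232 foot 0.1169 [-0.1  1.2  8.8]
0.229 foot 0.1141 [-0.   0.6  9.8]
0.226 foot 0.1113 [ 0.5  0.8 10.7]
0.223 foot 0.1086 [ 0.3  1.4 12.3]
0.22 foot 0.1077 [-2.7  1.2 25.3]
0.217 foot 0.1075 [-5.   1.3 43.5]
24.9167
```

View pics/pest.png

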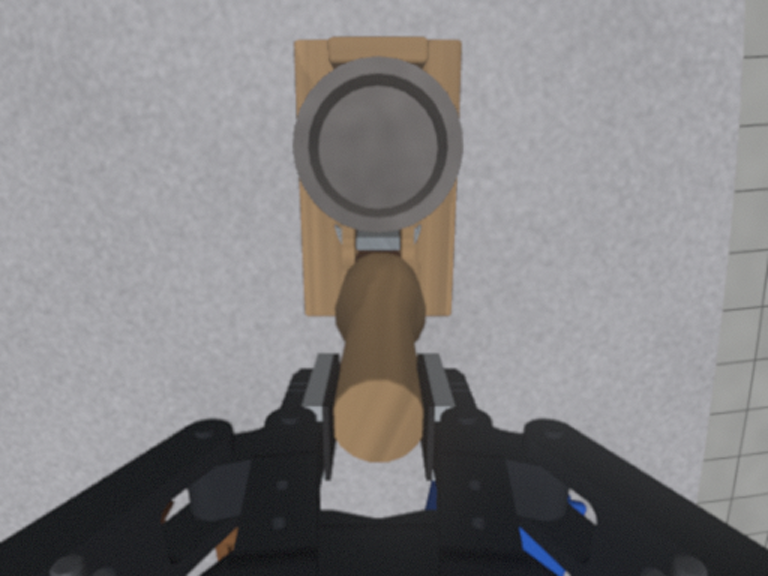

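The pestle was held upright over the wedge (380,300). The force rose abruptly at foot height 0.1077 m, so the wedge is on the floor. I'll put the pestle back, feeling for contact.

```bash
python3 - <<'E'
from h import *
q=quat(np.radians(-5.7)); px,py=.4228,.1965
p=r.current_tool_pos()
r.move_linear([p[0],p[1],.27],vel=.1)
r.move_to([px,py,.18],q); r.sleep(.2); f0=r.current_contact_force()
r.move_linear([px,py,.121],vel=.08)
z=.119
while z>.108:
    r.move_linear([px,py,z],vel=.03); r.sleep(.05); f=r.current_contact_force()-f0
    if f[2]>3: break
    z-=.001
print('placed',z,r.current_tool_pos(),f.round(1),r.current_torque().round(2))
r.set_gripper(.75); r.sleep(.3)
r.move_linear([px,py,.24],vel=.12)
r.move_to([.627,.0,.27],q); r.sleep(.3)
im,T=wrist(); save(im,'final_slot')
L=(cloud(im,T)-np.array([.6281,.0147,0]))@R.from_euler('z',np.radians(-5.7)).as_matrix()
s=L[(abs(L[...,0])<.02)&(abs(L[...,1])<.02)&(L[...,2]>.095)&(L[...,2]<.16)]
t=s[abs(s[:,2]-np.percentile(s[:,2],80))<.004];print('wedge top',t.mean(0),t.min(0),t.max(0))
n=np.linalg.lstsq(np.c_[t[:,:2],np.ones(len(t))],t[:,2],rcond=None)[0];print('tilt',n[:2])
a=optics.get_image('scene');save(a,'final_scene')
Q=cloud(a).reshape(-1,3);Q=Q[(np.hypot(Q[:,0]-px,Q[:,1]-py)<.05)&(Q[:,2]>.01)]
for lo,hi in ((.005,.04),(.075,.1),(.1,.137)):
    s=Q[(Q[:,2]>lo)&(Q[:,2]<hi)];print(lo,hi,len(s),s.mean(0))
b=optics.get_image('top');Q=cloud(b).reshape(-1,3);Q=Q[(np.hypot(Q[:,0]-px,Q[:,1]-py)<.03)&(Q[:,2]>.13)];print('pestle top',Q.mean(0),len(Q),Q.std(0))
print(r.current_t(),r.current_contact_force().round(1))
E
```

```text
placed 0.11499999999999999 [0.42319085 0.19664678 0.11548947] [-1.4 -0.2  8.1] [-0.04  0.3  -0.03]
wedge top [ 0.00188755 -0.00169136  0.10731195] [-0.0129444  -0.01261415  0.10497275] [0.01673895 0.0090916  0.10988295]
tilt [0.00657679 0.04473591]
0.005 0.04 100 [0.44205145 0.19309834 0.02511636]
0.075 0.1 59 [0.43556957 0.19374323 0.08756961]
0.1 0.137 92 [0.43541208 0.1938836  0.11842245]
pestle top [0.4229564  0.19705872 0.13964839] 56 [0.00698348 0.00708336 0.00257647]
32.8083 [ 0.1 -0.3  0.2]
```

View pics/final_scene.png

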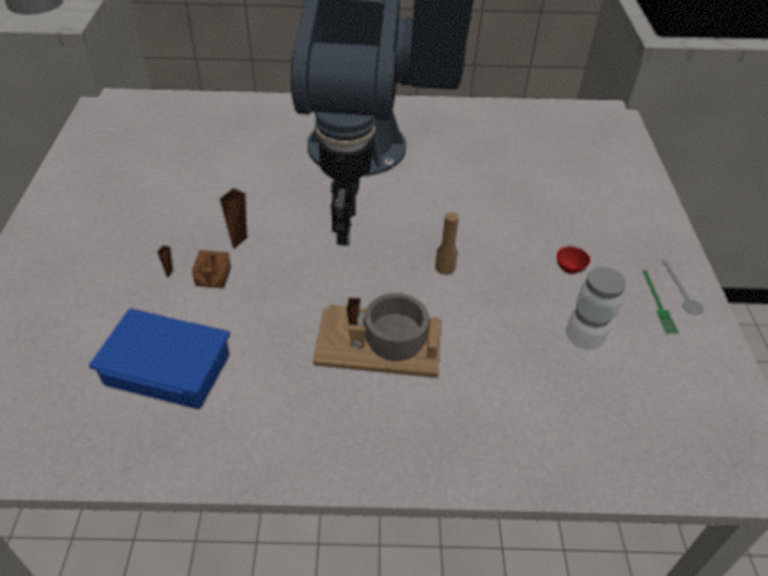

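The wedge sits home in the slot at (354,312), the pestle stands at (447,245), the rest block is empty, and nothing else has moved. Handing in.

```bash
python3 -c "
from h import *
r.hand_in(); print(r.current_t())"
```

```text
the job is handed in; nothing more can be done
the job is handed in; nothing more can be done
```

The wedge is driven fully home in the cradle's slot and the pestle is standing upright on the counter again. I handed the job in at about 33 s of the 56 s allowed.

- **Insertion:** I took the middle-sized wedge from the rest block and let it go upright in the mouth. Its top then measured 127 mm above the counter, against 128 mm expected for the jammed wedge.
- **Driving:** I pressed it down in short steps with the pestle. The force rose from about 3 to 12 N over the drive, then sharply to 43 N with the pestle's foot at about 108 mm, which means the wedge had reached the floor. That last step, after it was already home, pressed harder than needed.
- **Last checks:**
  - The wedge top measured 107.3 mm; 108 is nominal, and the camera reads about 0.7 mm low.
  - The wedge tilts about 0.045 rad and sits about 2 mm off centre, both within limits.
  - The pestle top is at 139.6 mm and its handle is vertical.
  - The tool force was near zero, so the arm was touching nothing.
  - The lunchbox, jars and muffin cup appear unmoved in the final picture.
- **Not checked:**
  - I did not read the bracket angle directly; I inferred it from the wedge's depth.
  - My two readings of the slot's position across its width differed by about 1 mm. I aimed near the second, closer one, and the wedge went in without resistance.

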